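# Right the toppled pin block and thread the die plate over its pins

### The arm

A 6-joint arm with a two-finger parallel gripper is mounted at the origin on the work surface. World frame = base frame: x ahead of the robot, y to its left, z up, the work surface at z = 0. Lengths are in mm, angles in rad, forces in N, time in s.
With the tool pointing down it reaches from about 350 to 775 mm from the base axis. Payload 7.3 kg.
Tool frame: the origin (TCP) lies at the very end of the fingers, on their centre line; the grasp point (between the pads) lies 19 mm behind it (bot.grip_point_offset is the distance from the TCP to the grasp point, in mm); z points along the fingers, y is the line along which they close (so a half turn about z gives the same grasp; the last joint's range is limited). The gripper opens to 92 mm and grips with 3 to 60 N. Pads are 19 mm wide; open, the fingers measure 130 mm over their backs; the gripper's body (75 mm by 190 mm) begins 47 mm behind the grasp point.
Start: joints at [0.988, 0.342, 1.524, -0, 1.275, -0.146], TCP at [222.086, 475.734, 226.741] pointing down, gripper open.
Joint ranges: [-2.53, 2.53], [-0.77, 2.02], [0.04, 2.7], [-1, 4.14], [0.28, 2.66], [-3.11, 3.11]. Speed limits (rad/s): [2.57, 2.57, 3.14, 3.14, 3.14, 3.14].

### API

Orientations are given as [roll, pitch, yaw] about the fixed x, y, z axes, in that order (R = Rz(yaw) Ry(pitch) Rx(roll)).
In Python, from plant import bot gives the robot as it stands. The module is installed in compiled form; this text tells all that it offers.
- The arm moves only by the shell command python3 -m jog 'ROWS' [OPENING]. ROWS is JSON, a list of rows, each a list of 6 numbers: the shift along the tool's x, y, z in mm, then the turn, a rotation vector about the tool's x, y, z in rad. In form: [[dx, dy, dz, rx, ry, rz], ...]. A call has 1 to 12 rows; each row shifts and turns the commanded pose from where the row before left it, along the tool's axes as they then stand; what a row does not reach is not made up. A row lasts 1/10 s, in which the tool goes at most 50 mm and 8.59 degrees, less where a joint would pass 70% of its speed; a pose out of reach is approached as far as the arm can. A call with a gripper value outside its range is refused whole. OPENING is the opening in per cent of the stroke, from 0 (shut) to 100 (fully open), set as the call begins (- or left out, the last holds). The fingers move at their own pace and stop on an object; the grip force is fixed at half the most. Time passes only in rows, so rows that do not move let the fingers close. It gives the time, the measured TCP pose, the force, the opening and the grip force at its end, in the units of the state.
- bot.get_obs(): the state, without advancing time (a new reading comes with each control period).
- bot.capture(name): name is "scene" or "top" or "wrist"; returns the picture (420x560x3 uint8, red, green, blue); there is no depth.
- bot.camera_model(name): a dict with "fx", "fy", "cx", "cy" (pixels), "position" and "orientation" of the camera in the world; the wrist camera has in their place "T_tool_cam" (4x4, takes a point from camera to tool coordinates, whose origin is the TCP and whose axes are the flange's). Camera axes: x right, y down, z forward; pixel columns grow to the right and rows downward; lengths in mm; the calibration is good to about 2 mm. A picture is of the moment at which its call begins: read the wrist's pose just before it. camera_model takes no time and is no camera call.
- bot.close_job(): hands the job in; it is judged then, once.
Trained networks look in the newest picture that a camera, given by its name, has taken for a name from the list of things; names that differ only in an ending like _2 or _b are one class to them, and where a whole thing is asked for, a point or a joint stands for the part that bears it (a point fixed in the world has none). Each returns a list of dicts, best first, with "p" (0 to 1); they miss things now and then, are a little off and sometimes report something else, mostly with a low value. They report only what shows in the picture. A call takes as long as a camera call. They do not tell look-alikes from the thing itself.
- bot.outline_of(target, camera): "mask" (420x560 bool, what is visible of it) and "pixel" ([column, row] in pixels, amid what is visible of it).
The state is a dict: "time": time; "joint_positions": joint angles; "dq": joint speeds; "tau": joint torques, N m; "tool_pos": TCP position; "tcp_rot": TCP orientation; "contact_force": force on the tool from outside, world axes, zero at the start; "moment": the same for the moment, N m; "grip_width": finger opening in mm; "finger_force": force on a finger pad.
Only numpy, scipy, OpenCV 4.12 (cv2) and the standard library are available. Lean on these libraries where they do the work, as an engineer would, in place of code of your own. Each camera call takes 0.05 s, during which the arm holds its last target. There are 200 camera calls.

### The job

The blue pin block has been knocked over: stand it upright on the black rubber mat, pins up, with its whole foot on the mat. Then take the brass plate from the sloping wooden rest and thread its two holes over the two pins until it lies flat on the block, leaving the file pot, the beaker, the steel dapping block and the amber jar where they stand.

Things in the scene. Friction and masses are not known exactly. Their poses are not given: they have to be found in the camera images.
- pin_block: blue metal block with two steel pins on top, about 0.42 kg. Block 64 (own x) x 46 (own y) x 56 (own z) mm. Origin: centre of its underside; own +z is the pin direction (up when righted). Pins 8 mm across, 28 mm high with tapered tips (last 4 mm), at own x = -20 and +20 mm, y = 0, so the whole is 84 mm high. Starts lying on its -x end face (own x points up, pins level); it stands stably on its foot and lies stably on any side face
- block_top (a point): point at the centre of the block's top face, between the feet of the pins (56 mm above the underside along own z); axes as pin_block
- plate: flat brass plate 76 (own x) x 58 (own y) x 6 (own z) mm, about 0.2 kg, with two through holes 11 mm across at own x = -20 and +20 mm, y = 0. Origin: centre of its underside; the two faces and the two ends are alike. Starts lying on the sloping rest, its own x up the slope, its long sides overhanging the sloping board by 12 mm on each side
- plate_mid (a point): centre of the plate, half-way through its thickness; axes as plate
- rest: fixed wooden rest. Origin: centre of its underside. Foot board 100 (own x) x 90 (own y) x 10 mm; above it a sloping board 34 mm wide (own y), whose upper face rises towards own +x at 0.55 rad (31.5 degrees), its middle 60 mm above the bench right over the origin; a small lip at the low (-x) end keeps the plate from sliding
- mat: fixed black rubber mat 150 x 150 mm, 4 mm thick. Origin: centre of its underside, on the bench
- file_pot: bystander: white pot, 68 mm across, 85 mm high, with file handles rising to 135 mm. Loose. Origin: centre of its underside
- beaker: bystander: empty glass beaker, 68 mm across, 85 mm high. Loose. Origin: centre of its underside
- dapping_block: bystander: steel cube of 50 mm with round hollows. Loose. Origin: centre of its underside
- flux_jar: bystander: squat amber jar with a white lid, 52 mm across, 45 mm high, standing on the robot's side of the mat. Loose. Origin: centre of its underside
Not all that is in view belongs to the job. What is meant by the plate is not red or turquoise, and is the smaller of those in its own colour.

How it is judged (in metres and radians):
On the way:
1. the pin block stands upright on the mat, let go and at rest (angle between pin_block's own z axis and vertical below 0.07 rad and height (world z) of pin_block between 0.002 and 0.008 m and x of pin_block in the frame of mat between -0.05 and 0.05 m and y of pin_block in the frame of mat between -0.05 and 0.05 m and linear speed of pin_block below 0.02 m/s and angular speed of pin_block below 0.2 rad/s and contact force between the fingers and pin_block below 0.2 N), for 0.2 s.
At the end, for the whole second after the job is handed in: The block stands upright (within 4 degrees) on the mat with its foot on the mat (centre within 50 mm of the mat's along each mat side), the plate lies flat on it over both pins (within 2.5 mm of seated), both at rest, and the four bystanders stand upright within 20 mm of where they were (angle between pin_block's own z axis and vertical below 0.07 rad and height (world z) of pin_block between 0.002 and 0.008 m and x of pin_block in the frame of mat between -0.05 and 0.05 m and y of pin_block in the frame of mat between -0.05 and 0.05 m and linear speed of each of pin_block, plate below 0.02 m/s and angular speed of pin_block below 0.2 rad/s and horizontal distance between plate_mid and block_top below 0.005 m and z of plate_mid in the frame of pin_block between 0.0565 and 0.0615 m and angle between the z axis of plate and the z axis of pin_block, either way round below 0.07 rad and angle between the x axis of plate and the x axis of pin_block, either way round below 0.15 rad and distance of each of file_pot, beaker, dapping_block, flux_jar from where it was at the start of the episode below 0.02 m and angle between each of file_pot, beaker, dapping_block, flux_jar's own z axis and vertical below 0.2 rad); the robot touches nothing.
It fails at once if a bystander is pushed more than 20 mm or tipped over (distance of any of file_pot, beaker, dapping_block, flux_jar from where it was at the start of the episode above 0.02 m or angle between any of file_pot, beaker, dapping_block, flux_jar's own z axis and vertical above 0.4 rad).
It also fails if it takes over 69 s, if anything falls off the work surface, if the arm or the gripper's body presses on something with over 40 N, if the wrist force passes 120 N, or if a joint passes its speed limit or range.

## Working session

There is one attempt and no reset: what is moved stays moved. The work goes in short steps, Python scripts to look and compute and a shell command to move; the robot and the scene stay as the last step left them, time stands still between calls to the robot, and variables do not carry over. Pictures are saved under pics/ and viewed, at most 12 in all, crops included, and the job is handed in when it is done.

```bash
mkdir -p pics
python3 - <<'E'
from plant import bot
import cv2,numpy as np
for n in("scene","top"):
    im=bot.capture(n); cv2.imwrite(f"pics/{n}0.png",im[:,:,::-1])
    np.save(f"{n}0.npy",im)
    m=bot.camera_model(n);print(n,m)
    for t in("pin_block","plate","rest","mat","file_pot","beaker","dapping_block","flux_jar"):
        print(t,[(round(d["p"],2),np.round(d["pixel"]),int(d["mask"].sum())) for d in bot.outline_of(t,n)])
print(bot.camera_model("wrist"));print(bot.get_obs())
E
```

```text
scene {'fx': 453.440094315226, 'fy': 453.440094315226, 'cx': 277.56831520958536, 'cy': 206.2920295114481, 'position': array([1175.20785773,  164.98643806,  807.30935751]), 'orientation': array([-2.43767451, -0.00791502,  1.73385878])}
pin_block [(0.84, array([164., 173.]), 940)]
plate [(0.76, array([447., 237.]), 1595), (0.68, array([413., 183.]), 1188), (0.68, array([391., 284.]), 1013), (0.56, array([364., 206.]), 969)]
rest [(0.71, array([257., 231.]), 3553), (0.7, array([364., 224.]), 1008)]
mat [(0.78, array([261., 228.]), 3511)]
file_pot [(0.88, array([247., 276.]), 1565), (0.36, array([164., 171.]), 936)]
beaker [(0.72, array([116., 239.]), 1395)]
dapping_block [(0.52, array([167., 176.]), 909)]
flux_jar [(0.91, array([250., 168.]), 453)]
top {'fx': 421.1026809394397, 'fy': 421.1026809394397, 'cx': 282.40230948775456, 'cy': 213.8437828494852, 'position': array([ 462.38576206,   85.02335642, 1016.91142045]), 'orientation': array([-3.0397687 ,  0.006574  , -1.54169417])}
pin_block [(0.95, array([419., 256.]), 689)]
plate [(0.85, array([212., 232.]), 817), (0.7, array([159., 297.
[... 779 characters left out ...]
00000000e+00]])}
{'time': 0.9, 'joint_positions': array([ 9.87995542e-01,  3.41960032e-01,  1.52411231e+00, -3.82033144e-05,
        1.27540911e+00, -1.45963681e-01]), 'dq': array([ 0.00195305,  0.00211709,  0.00052569, -0.00033319,  0.00052525,
        0.00015336]), 'tau': array([-3.84541254e-04, -4.31126583e+01, -2.44483012e+01,  7.17531773e-02,
        4.80894686e-02, -2.93497851e-05]), 'tool_pos': array([222.09265941, 475.71919044, 226.75696324]), 'tcp_rot': array([3.14148795e+00, 5.23354295e-05, 2.70476667e+00]), 'contact_force': array([-0.16009008,  0.22025974,  0.06791197]), 'moment': array([ 0.00618753, -0.04758494,  0.05676523]), 'finger_force': 0.0, 'grip_width': 91.53140823684316}
```

View pics/scene0.png

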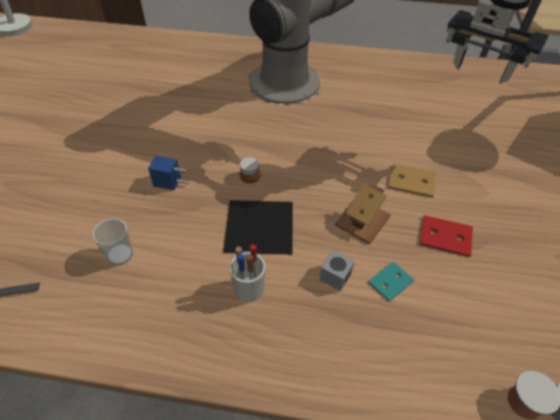

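View pics/top0.png

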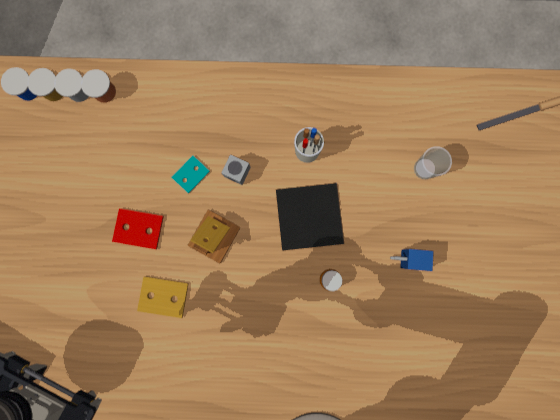

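The scene view shows the blue block at about (164,173) with its pins pointing right. The mat is at (260,228), and the small brass plate is on the rest at (364,206). In the top view the block is at (418,259) with pins toward -column, the mat at (310,217), the plate at (212,234), the jar at (332,281), the pot at (309,145) and the dapping block at (236,170). Next I'll fit the poses by silhouette.

```bash
cat > lib.py <<'E'
from plant import bot
import cv2,numpy as np
from scipy.spatial.transform import Rotation as R
from scipy.optimize import minimize
def rot(e): return R.from_euler('xyz',e).as_matrix()
def cam(n,obs=None):
    m=bot.camera_model(n)
    if n=="wrist":
        o=obs or bot.get_obs(); T=np.eye(4);T[:3,:3]=rot(o["tcp_rot"]);T[:3,3]=o["tool_pos"]
        T=T@m["T_tool_cam"]; Rc,p=T[:3,:3],T[:3,3]
    else: Rc,p=rot(m["orientation"]),np.array(m["position"])
    return m,Rc,p
def proj(P,c):
    m,Rc,p=c; q=(np.atleast_2d(P)-p)@Rc
    return np.c_[m["fx"]*q[:,0]/q[:,2]+m["cx"],m["fy"]*q[:,1]/q[:,2]+m["cy"]]
def ray(px,c,z):
    m,Rc,p=c; d=Rc@np.array([(px[0]-m["cx"])/m["fx"],(px[1]-m["cy"])/m["fy"],1]); return p+d*(z-p[2])/d[2]
def box(x,y,z): return np.array([[a,b,c] for a in x for b in y for c in z],float)
def hullmask(px):
    h=cv2.convexHull(np.float32(px)); M=np.zeros((420*4,560*4),np.uint8)
    cv2.fillPoly(M,[np.int32(np.round((h+.5)*4))],1); return cv2.resize(M*1.,(560,420),interpolation=cv2.INTER_AREA)
def fit(views,pose,p0,steps):
    """views: [(mask,cam,[pts arrays])]; pose(p)->(R,t)"""
    def L(p):
        Rm,t=pose(p);s=0
        for mk,c,ps in views:
            A=np.max([hullmask(proj(P@Rm.T+t,c)) for P in ps],0)
            s+=1-np.minimum(A,mk).sum()/np.maximum(A,mk).sum()
        return s/len(views)
    S=np.vstack([p0]+[np.array(p0)+np.eye(len(p0))[i]*steps[i] for i in range(len(p0))])
    r=minimize(L,p0,method='Nelder-Mead',options=dict(initial_simplex=S,maxiter=150,xatol=.02,fatol=1e-5))
    return r.x,r.fun
def yawpose(z): return lambda p:(R.from_euler('z',p[2]).as_matrix(),np.array([p[0],p[1],z]))
def sel(n,t,px):
    ds=bot.outline_of(t,n); return min(ds,key=lambda d:np.hypot(*(np.array(d["pixel"])-px)))["mask"].astype(float)
# block lying: own x up, own z along yaw dir. world = Rz(yaw) * B
B=np.array([[0,0,1],[0,-1,0],[1,0,0]],float)  # cols: own x->up, own y->-y, own z->+x
def lying(p): return R.from_euler('z',p[2]).as_matrix()@B,np.array([p[0],p[1],32.])
BLK=box((-32,32),(-23,23),(0,56))
SL=R.from_euler('y',-.55).as_matrix()
def onrest(p): # p = rest origin x,y,yaw ; shift along slope p[3]
    Rm=R.from_euler('z',p[2]).as_matrix()@SL
    return Rm,np.array([p[0],p[1],60])+Rm@np.array([p[3],0,0])
PLT=box((-38,38),(-29,29),(0,6))
E
python3 - <<'E'
from lib import *
ct,cs=cam("top"),cam("scene")
def blue(im):
    h=cv2.cvtColor(im,cv2.COLOR_RGB2HSV);return ((h[...,0]>100)&(h[...,0]<125)&(h[...,1]>150)&(h[...,2]>40)).astype(np.uint8)
def near(m,px):
    n,l,s,c=cv2.connectedComponentsWithStats(m); i=1+np.argmin(np.hypot(*(c[1:]-px).T)+1e3*(s[1:,4]<50)); print("blob",s[i]);return (l==i)*1.
it,is_=np.load("top0.npy"),np.load("scene0.npy")
bt,bs=near(blue(it),(418,259)),near(blue(is_),(164,173))
p=ray((418,259),ct,50);print("blk0",p)
for v in([(bt,ct,[BLK])],[(bs,cs,[BLK])],[(bt,ct,[BLK]),(bs,cs,[BLK])]):
    print("block",fit(v,lying,[p[0],p[1]-28,np.pi/2],[8,8,.1]))
M=box((-75,75),(-75,75),(0,4))
p=ray((310,217),ct,4)
g=lambda im:(im.max(2)<55).astype(np.uint8)
bot.capture("top");bot.capture("scene")
mt,ms=sel("top","mat",(306,217)),sel("scene","mat",(261,228))
for v in([(mt,ct,[M])],[(ms,cs,[M])]): print("mat",fit(v,yawpose(0),[p[0],p[1],0.05],[8,8,.1]))
pt,ps=sel("top","plate",(212,232)),sel("scene","plate",(364,206))
for px,im in((pt,it),(ps,is_)): print("plate bbox",cv2.boundingRect(px.astype(np.uint8)))
p=ray((212,234),ct,65)
for y0 in (-2.6,-.9,.6,2.2):
  for v in([(pt,ct,[PLT])],[(pt,ct,[PLT]),(ps,cs,[PLT])]): print("plate",fit(v,onrest,[p[0],p[1],y0,0],[8,8,.2,3]))
for t,px,h in(("flux_jar",(332,281),45),("file_pot",(309,145),85),("dapping_block",(236,168),50),("beaker",(436,160),85)): print(t,ray(px,ct,h).round())
E
python3 - <<'E'
import cv2;im=cv2.imread('pics/top0.png')[130:310,110:350];a=cv2.resize(im,None,fx=3.3,fy=3.3,interpolation=2);cv2.imwrite('pics/c.png',a)
E
```

```text
blob [401 250  32  21 558]
blob [156 159  19  14  67]
blk0 [ 466.36688769 -217.57602314   50.        ]
block (array([ 466.7248332 , -245.45471823,    1.56899378]), np.float64(0.18098131271287854))
block (array([ 429.48210181, -254.39035807,    2.080999  ]), np.float64(0.9131421163506726))
block (array([ 465.78479115, -246.06127427,    1.57488666]), np.float64(0.5527535504495269))
mat (array([5.63276070e+02, 2.96758492e+01, 1.33581315e-01]), np.float64(0.019460764587525103))
mat (array([5.63199520e+02, 2.82261817e+01, 1.43172904e-01]), np.float64(0.04526924454602832))
plate bbox (192, 217, 37, 34)
plate bbox (346, 184, 41, 42)
plate (array([509.59060502, 252.71310195,  -2.11757221,  -5.29257812]), np.float64(0.1854478187143518))
plate (array([508.7182433 , 254.37249918,  -2.21978688,  -2.20524088]), np.float64(0.28549877829126774))
plate (array([514.49372126, 255.10015493,  -0.64556544,  -3.35768227]), np.float64(0.12256224466199028))
plate (array([514.45900515, 254.92269633,  -0.66443042,  -2.60147379]), np.float64(0.38113224606056434))
plate (array([510.18154902, 255.63111513,   1.35664033,   2.94205479]), np.float64(0.26379913839526115))
plate (array([505.88260327, 258.74095705,   2.67068271,  -5.14280908]), np.float64(0.07095219111777551))
plate (array([509.28616532, 257.82845151,   2.67678995,  -0.74890772]), np.float64(0.058462732919254634))
plate (array([512.65360877, 255.24696381,   2.66752156,   3.15375392]), np.float64(0.054676224917771354))
flux_jar [411. -23.  45.]
file_pot [716.  38.  85.]
dapping_block [665. 206.  50.]
beaker [ 689. -248.   85.]
```

View pics/c.png

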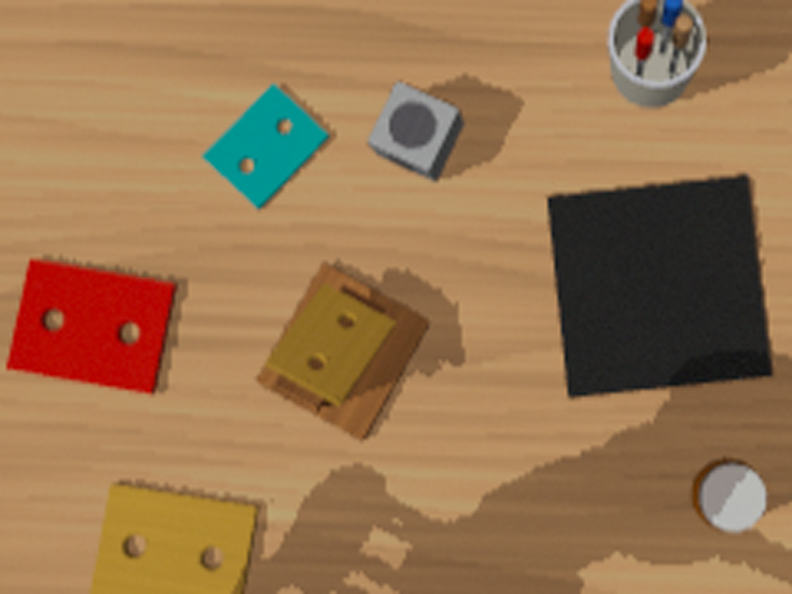

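The crop shows the plate on the rest with holes at about (346,320) and (316,362). The high end points lower-left, and the silhouette fit gives a yaw of about 2.67. The jar, pot and dapping block agree with their computed positions. Now I'll move over the block.

```bash
python3 -m jog '[[0,0,0,0,0,0.142],[0,0,0,0,0,0.142],[0,0,0,0,0,0.142],[0,0,0,0,0,0.142],[0,0,0,0,0,0.142],[0,0,0,0,0,0.142],[0,0,0,0,0,0.142],[0,0,0,0,0,0.142],[0,0,0,0,0,0]]' 100; python3 -m jog '[[-45,16,0,0,0,0],[-45,16,0,0,0,0],[-45,16,0,0,0,0],[-45,16,0,0,0,0],[-45,16,0,0,0,0],[-45,16,0,0,0,0],[-45,16,0,0,0,0],[-45,16,0,0,0,0]]'; python3 -m jog '[[-45,16,0,0,0,0],[-45,16,0,0,0,0],[-45,16,0,0,0,0],[-45,16,0,0,0,0],[-45,16,0,0,0,0],[-45,16,0,0,0,0],[-45,16,0,0,0,0],[0,0,0,0,0,0],[0,0,0,0,0,0]]'
```

```text
time: 2.1
tool_pos: [222.1, 475.7, 226.7]
tcp_rot: [3.142, -0.0, 1.568]
contact_force: [-0.2, -0.7, 0.5]
grip_width: 91.8
finger_force: 0.0
time: 2.9
tool_pos: [349.7, 113.7, 227.0]
tcp_rot: [3.14, -0.0, 1.574]
contact_force: [1.4, 0.1, -0.1]
grip_width: 91.7
finger_force: 0.0
time: 3.8
tool_pos: [460.4, -200.2, 226.1]
tcp_rot: [-3.141, -0.001, 1.57]
contact_force: [-0.4, 0.9, 0.2]
grip_width: 91.5
finger_force: 0.0
```

```bash
cat > blk.py <<'E'
from lib import *
import sys
o=bot.get_obs();print(o["tool_pos"].round(1),o["tcp_rot"].round(3),o["joint_positions"].round(2))
c=cam("wrist",o);im=bot.capture("wrist");cv2.imwrite("pics/w1.png",im[:,:,::-1])
ds=bot.outline_of("pin_block","wrist");print([(d["p"],d["pixel"]) for d in ds])
mk=ds[0]["mask"].astype(float)
pins=[np.r_[box((s-3.5,s+3.5),(-3.5,3.5),(56,82))] for s in(-20,20)]
print("full",fit([(mk,c,[BLK]+pins)],lying,[466,-245,1.57],[8,8,.1]))
h=cv2.cvtColor(im,cv2.COLOR_RGB2HSV);b=((h[...,0]>100)&(h[...,0]<130)&(h[...,1]>120)).astype(np.uint8)
n,l,s,cc=cv2.connectedComponentsWithStats(b);i=1+np.argmax(s[1:,4]);print(s[i])
print("blue",fit([((l==i)*1.,c,[BLK])],lying,[466,-245,1.57],[8,8,.1]))
bot.capture("top");print("top",fit([(sel("top","pin_block",(418,259)),cam("top"),[BLK]+pins)],lying,[466,-245,1.57],[8,8,.1]))
E
python3 blk.py
```

```text
[ 460.4 -200.2  226.1] [-3.141e+00 -1.000e-03  1.570e+00] [-0.56  0.3   1.59  0.    1.26 -0.56]
[(0.58, [282.8, 204.8])]
full (array([ 462.84333822, -246.04124669,    1.51110521]), np.float64(0.03306392358559884))
[ 262  188   41   46 1676]
blue (array([ 464.81819657, -245.92034067,    1.56231937]), np.float64(0.2526327582343715))
top (array([ 464.60425939, -247.01224107,    1.51402357]), np.float64(0.06652788620001737))
```

View pics/w1.png

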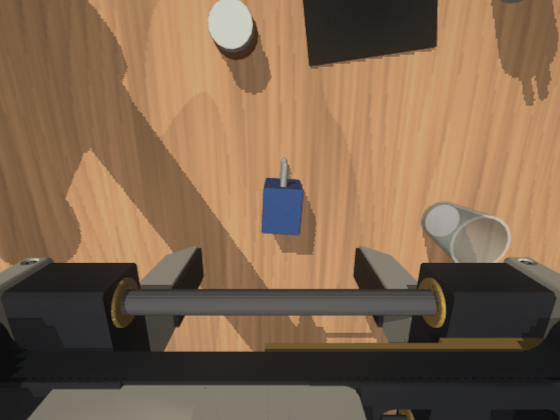

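The wrist view shows the block at (283,205) with pins toward +y; the beaker at (465,230) and the jar at (232,28) are well clear. Three fits agree on about (464,-246) with yaw 1.51. I'll tilt the tool 45° toward -y.

```bash
python3 -m jog '[[0,0,0,0,0,0.06],[0,0,0,0,-0.131,0],[0,0,0,0,-0.131,0],[0,0,0,0,-0.131,0],[0,0,0,0,-0.131,0],[0,0,0,0,-0.131,0],[0,0,0,0,-0.131,0],[0,0,0,0,0,0],[0,0,0,0,0,0]]' 100
cat > go.py <<'E'
from lib import *
import sys
# tool-frame delta to world target x y z [roll pitch yaw]
a=list(map(float,sys.argv[1:]));o=bot.get_obs();M=rot(o["tcp_rot"])
print("pos",o["tool_pos"].round(1),"q",o["joint_positions"].round(2))
print("axes x,y,z:",M.T.round(3).tolist())
print("delta tool",(M.T@(np.array(a[:3])-o["tool_pos"])).round(1))
if len(a)>3: print("rotvec",R.from_matrix(M.T@rot(a[3:6])).as_rotvec().round(4))
E
python3 go.py 465.7 -217.5 26.6
```

```text
time: 4.9
tool_pos: [461.0, -198.5, 226.6]
tcp_rot: [-3.14, 0.783, 1.513]
contact_force: [-0.1, 0.2, 0.3]
grip_width: 91.5
finger_force: 0.0
pos [ 461.  -198.5  226.6] q [-0.11  0.35  1.79 -0.89  1.14  0.4 ]
axes x,y,z: [[0.041, 0.708, -0.705], [0.998, -0.059, -0.001], [-0.042, -0.704, -0.709]]
delta tool [127.8   6.1 154.9]
```

```bash
python3 -m jog '[[0,0,0,0,0.131,0],[0,0,0,0,0.131,0],[0,0,0,0,0,0],[0,0,0,0,0,0]]'; python3 go.py 465.9 -213.6 23.5
```

```text
time: 5.3
tool_pos: [460.3, -201.1, 227.9]
tcp_rot: [3.139, 0.526, 1.504]
contact_force: [-1.1, -0.4, -0.7]
grip_width: 91.7
finger_force: 0.0
pos [ 460.3 -201.1  227.9] q [-0.25  0.29  1.73 -0.59  1.09  0.08]
axes x,y,z: [[0.058, 0.863, -0.502], [0.998, -0.065, 0.003], [-0.031, -0.501, -0.865]]
delta tool [ 92.1   5.9 182.8]
```

```bash
python3 -m jog '[[46,3,0,0,0,0],[46,3,0,0,0,0],[0,0,30,0,0,0],[0,0,30,0,0,0],[0,0,30,0,0,0],[0,0,20,0,0,0],[0,0,0,0,0,0],[0,0,0,0,0,0]]'; python3 go.py 465.9 -213.6 23.5
```

```text
time: 6.1
tool_pos: [468.0, -175.1, 85.3]
tcp_rot: [-3.14, 0.525, 1.51]
contact_force: [-0.1, -0.6, -0.9]
grip_width: 91.6
finger_force: 0.0
pos [ 468.  -175.1   85.3] q [-0.19  0.5   1.88 -0.73  0.84  0.39]
axes x,y,z: [[0.053, 0.864, -0.501], [0.998, -0.061, -0.001], [-0.032, -0.5, -0.866]]
delta tool [-2.4  0.3 72.8]
```

```bash
python3 -m jog '[[-2,0,18,0,0,0],[0,0,18,0,0,0],[0,0,18,0,0,0],[0,0,18,0,0,0],[0,0,0,0,0,0],[0,0,0,0,0,0]]'; python3 go.py 465.9 -213.6 23.5; python3 -m jog '[[0,0,0,0,0,0],[0,0,0,0,0,0],[0,0,0,0,0,0],[0,0,0,0,0,0],[0,0,0,0,0,0],[0,0,0,0,0,0],[0,0,0,0,0,0],[0,0,0,0,0,0],[0,0,0,0,0,0],[0,0,0,0,0,0]]' 0;  python3 go.py 465.9 -213.6 23.5
```

```text
time: 6.7
tool_pos: [466.5, -212.8, 25.1]
tcp_rot: [3.14, 0.525, 1.509]
contact_force: [-0.6, 0.3, -0.5]
grip_width: 91.7
finger_force: 0.0
pos [ 466.5 -212.8   25.1] q [-0.27  0.61  1.91 -0.87  0.7   0.49]
axes x,y,z: [[0.054, 0.864, -0.501], [0.998, -0.061, 0.001], [-0.03, -0.5, -0.866]]
delta tool [ 0.1 -0.6  1.8]
time: 7.7
tool_pos: [465.5, -213.2, 24.1]
tcp_rot: [-3.141, 0.524, 1.509]
contact_force: [-2.3, 1.7, 3.7]
grip_width: 46.0
finger_force: 30.0
pos [ 465.5 -213.2   24.1] q [-0.27  0.61  1.91 -0.87  0.7   0.49]
axes x,y,z: [[0.054, 0.864, -0.5], [0.998, -0.062, -0.001], [-0.032, -0.499, -0.866]]
delta tool [0.  0.4 0.7]
```

Gripped at 46.0 mm, as it should be. Now lift and turn the block upright in the air.

```bash
python3 -m jog '[[-15,0,-26,0,0,0],[-15,0,-26,0,0,0],[-15,0,-26,0,0,0],[-15,0,-26,0,0,0],[-15,0,-26,0,0,0],[-15,0,-26,0,0,0],[0,0,0,0,0,0]]'; python3 -m jog '[[0,0,0,0,0.131,0],[0,0,0,0,0.131,0],[0,0,0,0,0.131,0],[0,0,0,0,0.131,0],[0,0,0,0,0.131,0],[0,0,0,0,0.131,0],[0,0,0,0,0.131,0],[0,0,0,0,0.131,0],[0,0,0,0,0.131,0],[0,0,0,0,0.131,0],[0,0,0,0,0.131,0],[0,0,0,0,0.131,0]]';  python3 go.py 550 29 23.5
```

```text
time: 8.4
tool_pos: [467.9, -213.5, 207.4]
tcp_rot: [3.133, 0.525, 1.505]
contact_force: [0.8, -0.8, -4.1]
grip_width: 45.8
finger_force: 30.0
time: 9.6
tool_pos: [465.6, -214.0, 201.6]
tcp_rot: [-3.134, -1.052, 1.5]
contact_force: [-0.2, 1.1, -6.4]
grip_width: 45.7
finger_force: 30.0
pos [ 465.6 -214.   201.6] q [-0.94  0.77  1.32  0.63  1.92 -0.94]
axes x,y,z: [[0.035, 0.495, 0.868], [0.998, -0.065, -0.004], [0.054, 0.867, -0.496]]
delta tool [-31.5  69.2 303.5]
```

```bash
python3 go.py 552.5 37 200; python3 -m jog '[[18,12,31,0,0,0],[18,12,31,0,0,0],[18,12,31,0,0,0],[18,12,31,0,0,0],[18,12,31,0,0,0],[18,12,31,0,0,0],[18,0,31,0,0,0],[0,0,0,0,0,0],[0,0,0,0,0,0]]';  python3 go.py 552.5 37 60 3.1416 -1.046 1.505
```

```text
pos [ 465.6 -214.   201.6] q [-0.94  0.77  1.32  0.63  1.92 -0.94]
axes x,y,z: [[0.035, 0.495, 0.868], [0.998, -0.065, -0.004], [0.054, 0.867, -0.496]]
delta tool [125.9  70.6 223. ]
time: 10.5
tool_pos: [552.6, 33.6, 202.7]
tcp_rot: [-3.133, -1.046, 1.502]
contact_force: [-0.5, -0.7, -5.2]
grip_width: 45.9
finger_force: 30.0
pos [552.6  33.6 202.7] q [-0.55  0.65  1.56  0.87  1.6  -0.78]
axes x,y,z: [[0.034, 0.5, 0.866], [0.998, -0.061, -0.004], [0.051, 0.864, -0.501]]
delta tool [-121.8    0.3   74.4]
rotvec [-0.0061 -0.0003 -0.0016]
```

```bash
python3 -m jog '[[-24,0,15,0,0,0],[-24,0,15,0,0,0],[-24,0,15,0,0,0],[-24,0,15,0,0,0],[-24,0,15,-0.006,0,0],[0,0,0,0,0,0],[0,0,0,0,0,0]]';  python3 go.py 552.5 37 42 3.1416 -1.046 1.505
```

```text
time: 11.2
tool_pos: [553.6, 37.1, 63.1]
tcp_rot: [3.14, -1.048, 1.504]
contact_force: [0.2, 0.0, -4.9]
grip_width: 46.5
finger_force: 30.0
pos [553.6  37.1  63.1] q [-0.55  0.87  1.62  0.89  1.42 -0.99]
axes x,y,z: [[0.033, 0.498, 0.867], [0.998, -0.069, 0.001], [0.06, 0.865, -0.499]]
delta tool [-18.4  -1.1  10.4]
rotvec [ 0.0031 -0.0025 -0.0006]
```

Check the block pose in the scene picture before the final descent.

```bash
python3 -m jog '[[-9,0,5,0,0,0],[-9,0,5,0,0,0],[0,0,0,0,0,0],[0,0,0,0,0,0]]';python3 - <<'E'
from lib import *
im=bot.capture("scene");cv2.imwrite("pics/s2.png",cv2.resize(im[110:310,150:420,::-1],None,fx=2.9,fy=2.9,interpolation=2))
E
```

```text
time: 11.6
tool_pos: [553.7, 37.6, 43.1]
tcp_rot: [3.136, -1.048, 1.509]
contact_force: [1.4, 0.9, -5.9]
grip_width: 45.9
finger_force: 30.0
```

View pics/s2.png

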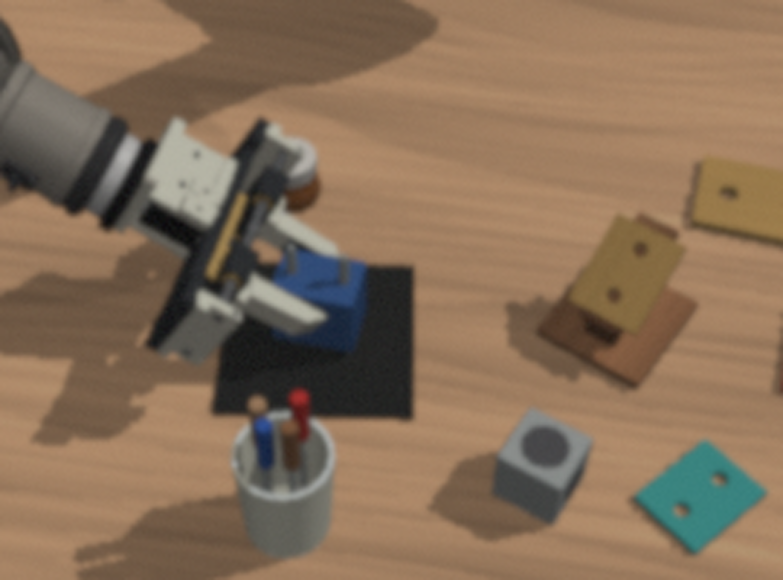

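The block is held upright, pins up, over the mat at about (320,300) in the crop. The jar and pot are clear. I'll lower it slowly to contact.

```bash
python3 -m jog '[[-1.7,0,1,0,0,0],[-1.7,0,1,0,0,0],[0,0,0,0,0,0],[0,0,0,0,0,0]]';python3 -m jog '[[-0.9,0,0.5,0,0,0],[0,0,0,0,0,0],[0,0,0,0,0,0]]';python3 -m jog '[[-0.9,0,0.5,0,0,0],[0,0,0,0,0,0],[0,0,0,0,0,0]]'
```

```text
time: 12.05
tool_pos: [553.7, 37.7, 39.1]
tcp_rot: [3.136, -1.048, 1.509]
contact_force: [0.0, 0.2, -4.9]
grip_width: 45.8
finger_force: 30.0
time: 12.35
tool_pos: [553.7, 37.7, 38.0]
tcp_rot: [3.136, -1.048, 1.509]
contact_force: [0.4, -0.4, -4.8]
grip_width: 46.1
finger_force: 30.0
time: 12.65
tool_pos: [553.8, 37.6, 37.6]
tcp_rot: [3.135, -1.049, 1.51]
contact_force: [-0.9, -1.5, 1.8]
grip_width: 45.9
finger_force: 30.0
```

```bash
python3 -m jog '[[-0.4,0,0.2,0,0,0],[0,0,0,0,0,0]]';python3 -m jog '[[0,0,0,0,0,0],[0,0,0,0,0,0],[0,0,0,0,0,0],[0,0,0,0,0,0],[0,0,0,0,0,0],[0,0,0,0,0,0],[0,0,0,0,0,0]]' 100; python3 -m jog '[[0,0,-20,0,0,0],[0,0,-30,0,0,0],[0,0,-40,0,0,0],[0,0,-45,0,0,0],[0,0,-45,0,0,0],[0,0,0,0,0,0],[0,0,0,0,0,0]]'; python3 go.py 550 29 250 3.1416 0 1.571
```

```text
time: 12.85
tool_pos: [553.8, 37.6, 37.7]
tcp_rot: [3.134, -1.05, 1.51]
contact_force: [-1.3, -1.7, 6.1]
grip_width: 45.5
finger_force: 30.0
time: 13.55
tool_pos: [553.7, 37.6, 36.5]
tcp_rot: [3.136, -1.048, 1.509]
contact_force: [-0.4, 0.5, 0.9]
grip_width: 91.3
finger_force: 0.0
time: 14.25
tool_pos: [542.9, -118.7, 126.5]
tcp_rot: [3.134, -1.048, 1.508]
contact_force: [-0.8, -0.4, -0.1]
grip_width: 91.8
finger_force: 0.0
pos [ 542.9 -118.7  126.5] q [-0.76  0.85  1.39  0.74  1.7  -0.92]
axes x,y,z: [[0.031, 0.499, 0.866], [0.998, -0.069, 0.004], [0.061, 0.864, -0.5]]
delta tool [180.9  -2.7  66.4]
rotvec [ 0.0395 -1.047  -0.0606]
```

```bash
python3 -m jog '[[36,0,-21,0,0,0],[36,0,-21,0,0,0],[36,0,-21,0,0,0],[0,0,0,0,-0.131,0],[0,0,0,0,-0.131,0],[0,0,0,0,-0.131,0],[0,0,0,0,-0.131,0],[0,0,0,0,-0.131,0],[0,0,0,0,-0.131,0],[0,0,0,0,-0.131,0],[0,0,0,0,-0.131,0]]';  python3 -m jog '[[42,1,0,0,0,0],[42,1,0,0,0,0],[42,1,0,0,0,0],[42,1,0,0,0,0],[0,0,0,0,0,0],[0,0,0,0,0,0]]';  cat > up.py <<'E'
from lib import *
import sys
o=bot.get_obs();print(o["tool_pos"].round(1),o["tcp_rot"].round(3),o["joint_positions"].round(2))
c=cam("wrist",o);im=bot.capture("wrist");cv2.imwrite(f"pics/{sys.argv[1]}.png",im[:,:,::-1])
ds=bot.outline_of("pin_block","wrist");print([(d["p"],d["pixel"]) for d in ds])
pins=[box((s-3.5,s+3.5),(-3.5,3.5),(56,83)) for s in(-20,20)]
print("wrist",fit([(ds[0]["mask"]*1.,c,[BLK]+pins)],yawpose(4),[551,29,-1.62],[8,8,.1]))
bot.capture("top");print("top",fit([(bot.outline_of("pin_block","top")[0]["mask"]*1.,cam("top"),[BLK]+pins)],yawpose(4),[551,29,-1.62],[8,8,.1]))
E
python3 up.py w2
```

```text
time: 15.35
tool_pos: [542.2, -117.1, 251.0]
tcp_rot: [3.139, 0.004, 1.506]
contact_force: [0.3, 0.5, -0.5]
grip_width: 91.9
finger_force: 0.0
time: 15.95
tool_pos: [556.8, 50.7, 250.2]
tcp_rot: [3.141, 0.0, 1.508]
contact_force: [0.4, -0.7, -0.4]
grip_width: 91.3
finger_force: 0.0
[556.8  50.7 250.2] [3.141 0.    1.508] [-0.05  0.39  1.39 -0.    1.36  0.02]
[(0.64, [276.1, 202.8])]
wrist (array([553.57936151,  30.33674499,  -1.64530865]), np.float64(0.04392456433516356))Traceback (most recent call last):
  File "up.py", line 8, in <module>
    bot.capture("top");print("top",fit([(bot.outline_of("pin_block","top")[0]["mask"]*1.,cam("top"),[BLK]+pins)],yawpose(4),[551,29,-1.62],[8,8,.1]))
                                         ~~~~~~~~~~~~~~~~~~~~~~~~~~~~~~~~~^^^
IndexError: list index out of range
```

View pics/w2.png

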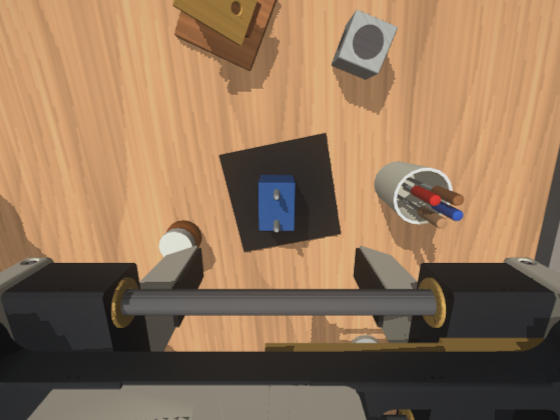

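The block stands on the mat at (276,203), matching both the fit and the release pose. Now go view the plate.

```bash
python3 -m jog '[[42,-17,0,0,0,0],[42,-17,0,0,0,0],[42,-17,0,0,0,0],[42,-17,0,0,0,0],[42,-17,0,0,0,0]]';python3 -m jog '[[0,0,0,0,0,-0.145],[0,0,0,0,0,-0.145],[0,0,0,0,0,-0.145],[0,0,0,0,0,-0.145],[0,0,0,0,0,-0.145],[0,0,0,0,0,-0.145],[0,0,0,0,0,-0.145],[0,0,0,0,0,-0.145],[0,0,0,0,0,0],[0,0,0,0,0,0]]';  cat > pl.py <<'E'
from lib import *
import sys
o=bot.get_obs();print(o["tool_pos"].round(1),o["tcp_rot"].round(3),o["joint_positions"].round(2))
c=cam("wrist",o);im=bot.capture("wrist");cv2.imwrite(f"pics/{sys.argv[1]}.png",im[:,:,::-1])
ds=bot.outline_of("plate","wrist");print([(round(d["p"],2),np.round(d["pixel"]),d["mask"].sum()) for d in ds])
exp=proj(onrest([510,256,2.67,0])[1],c)[0];print("expected",exp)
mk=min(ds,key=lambda d:np.hypot(*(np.array(d["pixel"])-exp)))["mask"]*1.
for p0 in([510,256,2.67,0],):
    p,f=fit([(mk,c,[PLT])],onrest,p0,[6,6,.1,3]);print("wrist",p.round(3),f)
fx=lambda p:onrest([p[0],p[1],p[2],0]);p,f=fit([(mk,c,[PLT])],fx,p0[:3],[6,6,.1]);print("noshift",p.round(3),f)
Rm,t=onrest([*p,0]);print("mid",(t+Rm@[0,0,3]).round(1)); print("holes proj",proj(np.array([[-20,0,6],[20,0,6.]])@Rm.T+t,c).round(1).tolist())
E
python3 pl.py w3
```

```text
time: 16.65
tool_pos: [486.8, 264.4, 251.3]
tcp_rot: [3.138, -0.0, 1.501]
contact_force: [-0.2, 0.2, -1.0]
grip_width: 92.1
finger_force: 0.0
time: 17.65
tool_pos: [487.4, 263.2, 251.2]
tcp_rot: [3.14, 0.003, 2.658]
contact_force: [-0.0, -0.1, -1.2]
grip_width: 92.0
finger_force: 0.0
[487.4 263.2 251.2] [3.140e+00 3.000e-03 2.658e+00] [ 0.36  0.38  1.4  -0.    1.36 -0.73]
[(0.75, array([311.,  47.]), np.int64(6376)), (0.67, array([352., 248.]), np.int64(849)), (0.65, array([279., 206.]), np.int64(2137)), (0.63, array([406., 140.]), np.int64(5011))]
expected [280.93632254 208.11692008]
wrist [508.704 257.082   2.668   1.672] 0.03875053980135312
noshift [507.78  257.717   2.675] 0.03826412918108424
mid [509.2 257.   62.6]
holes proj [[281.5, 219.8], [281.3, 198.5]]
```

View pics/w3.png

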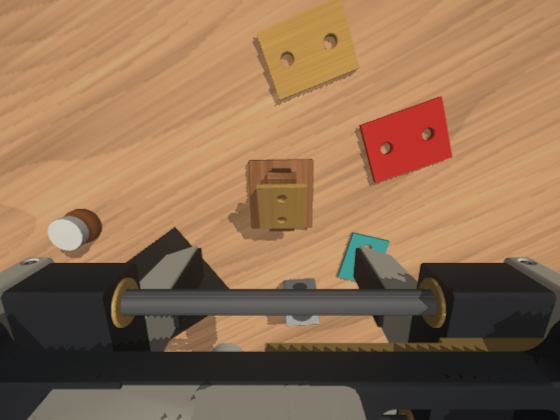

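The plate's holes are at (282,198) and (282,220), exactly as the fitted pose predicts, and its high end faces the robot. I'll tilt the tool normal to the plate.

```bash
python3 -m jog '[[0,0,0,0,0,-0.014],[0,0,0,0,0.137,0],[0,0,0,0,0.137,0],[0,0,0,0,0.137,0],[0,0,0,0,0.137,0],[0,0,0,0,0,0],[0,0,0,0,0,0]]';  python3 go.py 501.3 261 48.1 3.1416 -0.55 2.672
```

```text
time: 18.45
tool_pos: [487.5, 263.6, 250.4]
tcp_rot: [3.141, -0.544, 2.676]
contact_force: [-0.2, -1.4, 0.5]
grip_width: 91.8
finger_force: 0.0
pos [487.5 263.6 250.4] q [ 0.18  0.62  1.13  0.33  1.83 -0.92]
axes x,y,z: [[-0.765, 0.384, 0.517], [0.449, 0.894, 0.0], [-0.462, 0.232, -0.856]]
delta tool [-116.2    3.8  166.1]
rotvec [-0.0022  0.0064  0.0038]
```

```bash
python3 -m jog '[[-39,1,0,0,0.006,0],[-39,1,0,0,0,0],[-38,2,0,0,0,0],[0,0,40,0,0,0],[0,0,40,0,0,0],[0,0,20,0,0,0],[0,0,0,0,0,0],[0,0,0,0,0,0]]';  python3 go.py 501.3 261 48.1 3.1416 -0.55 2.672
```

```text
time: 19.25
tool_pos: [531.0, 247.7, 107.5]
tcp_rot: [3.138, -0.547, 2.681]
contact_force: [0.4, 0.2, 0.7]
grip_width: 91.9
finger_force: 0.0
pos [531.  247.7 107.5] q [ 0.14  0.81  1.17  0.3   1.62 -1.02]
axes x,y,z: [[-0.765, 0.38, 0.521], [0.446, 0.895, 0.003], [-0.465, 0.234, -0.854]]
delta tool [-3.1 -1.5 67.6]
rotvec [-0.0014  0.0025  0.0076]
```

```bash
python3 -m jog '[[-3,-1.5,20,0,0,0],[0,0,20,0,0,0],[0,0,17,0,0,0],[0,0,10,0,0,0],[0,0,0,0,0,0],[0,0,0,0,0,0]]';  python3 go.py 501.3 261 48.1 3.1416 -0.55 2.672; python3 -m jog '[[0,0,0,0,0,0],[0,0,0,0,0,0],[0,0,0,0,0,0],[0,0,0,0,0,0],[0,0,0,0,0,0],[0,0,0,0,0,0],[0,0,0,0,0,0],[0,0,0,0,0,0],[0,0,0,0,0,0]]' 0;  python3 go.py 501.3 261 48.1 3.1416 -0.55 2.672
```

```text
time: 19.85
tool_pos: [502.1, 260.2, 48.1]
tcp_rot: [3.138, -0.549, 2.679]
contact_force: [-0.0, -0.3, 0.5]
grip_width: 91.7
finger_force: 0.0
pos [502.1 260.2  48.1] q [ 0.16  0.84  1.3   0.32  1.47 -1.05]
axes x,y,z: [[-0.764, 0.38, 0.522], [0.447, 0.894, 0.003], [-0.466, 0.236, -0.853]]
delta tool [0.9 0.4 0.6]
rotvec [-0.0006  0.0011  0.0063]
time: 20.75
tool_pos: [501.0, 260.2, 47.0]
tcp_rot: [3.14, -0.551, 2.678]
contact_force: [0.1, 0.2, 0.9]
grip_width: 57.5
finger_force: 30.0
pos [501.  260.2  47. ] q [ 0.16  0.84  1.3   0.32  1.47 -1.05]
axes x,y,z: [[-0.762, 0.381, 0.524], [0.448, 0.894, 0.001], [-0.468, 0.235, -0.852]]
delta tool [ 0.7  0.9 -0.9]
rotvec [-0.0016 -0.0011  0.0055]
```

Gripped at 57.5 mm. Retreat, level and yaw.

```bash
python3 -m jog '[[0,0,-10,0,0,0],[0,0,-20,0,0,0],[0,0,-35,0,0,0],[0,0,-35,0,0,0],[20,0,-35,0,0,0],[20,0,-35,0,0,0],[0,0,0,0,-0.1375,0],[0,0,0,0,-0.1375,0],[0,0,0,0,-0.1375,0],[0,0,0,0,-0.1375,0],[0,0,0,0,0,0]]'; python3 -m jog '[[0,0,0,0,0,0.146],[0,0,0,0,0,0.146],[0,0,0,0,0,0.146],[0,0,0,0,0,0.146],[0,0,0,0,0,0.146],[0,0,0,0,0,0.146],[0,0,0,0,0,0.146],[0,0,0,0,0,0.146],[0,0,0,0,0,0],[0,0,0,0,0,0]]';  python3 go.py 553.4 30 180 3.1416 0 1.507
```

```text
time: 21.85
tool_pos: [547.4, 236.8, 214.2]
tcp_rot: [3.14, 0.001, 2.681]
contact_force: [-0.3, 0.2, -1.5]
grip_width: 57.7
finger_force: 30.0
time: 22.85
tool_pos: [550.3, 234.9, 212.3]
tcp_rot: [-3.139, -0.002, 1.513]
contact_force: [0.5, -0.8, -2.1]
grip_width: 57.6
finger_force: 30.0
pos [550.3 234.9 212.3] q [0.27 0.49 1.33 0.   1.32 0.33]
axes x,y,z: [[0.058, 0.998, 0.002], [0.998, -0.058, -0.003], [-0.002, 0.002, -1.0]]
delta tool [-204.4   15.    31.9]
rotvec [-0.0025 -0.0018  0.0056]
```

```bash
python3 -m jog '[[-41,3,0,0,0,0.0],[-41,3,0,0,0,0],[-41,3,0,0,0,0],[-41,3,0,0,0,0],[-40,3,0,0,0,0],[0,0,16,0,0,0.005],[0,0,16,0,0,0],[0,0,0,0,0,0],[0,0,0,0,0,0],[0,0,0,0,0,0]]';  python3 go.py 553.4 30 180 3.1416 0 1.507
python3 - <<'E'
from lib import *
o=bot.get_obs();c=cam("wrist",o);im=bot.capture("wrist")
cv2.imwrite("pics/w4.png",cv2.resize(im[150:350,170:390,::-1],None,fx=3,fy=3,interpolation=2))
M=rot(o["tcp_rot"]);f=lambda P:proj(np.array(P,float)@M.T+o["tool_pos"],c).round(1).tolist()
print("plate front edge top corners",f([[38,-29,-20],[38,29,-20]]),"hole top/bot",f([[20,0,-20],[20,0,-14]]), f([[-20,0,-20]]))
yb,Rb=None,R.from_euler('z',1.507).as_matrix()
print("pin tips/feet",proj(np.array([[20,0,84],[-20,0,84],[20,0,56],[-20,0,56.]])@Rb.T+[553.4,30,4],c).round(1).tolist())
E
```

```text
time: 23.85
tool_pos: [553.0, 31.1, 181.2]
tcp_rot: [3.141, -0.002, 1.506]
contact_force: [-0.0, 0.3, -2.0]
grip_width: 57.5
finger_force: 30.0
pos [553.   31.1 181.2] q [-0.08  0.43  1.51  0.    1.19 -0.02]
axes x,y,z: [[0.065, 0.998, 0.002], [0.998, -0.065, 0.001], [0.001, 0.002, -1.0]]
delta tool [-1.1  0.5  1.2]
rotvec [ 0.0006 -0.0018 -0.0009]
plate front edge top corners [[220.2, 212.3], [335.7, 212.1]] hole top/bot [[278.0, 245.2], [278.0, 240.7]] [[278.1, 310.8]]
pin tips/feet [[278.5, 195.1], [278.6, 236.6], [278.4, 188.3], [278.5, 226.3]]
```

View pics/w4.png

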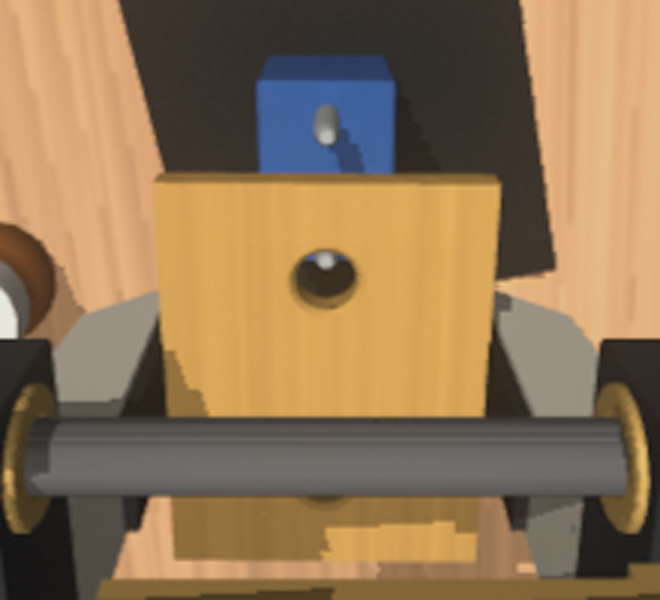

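The crop shows the gripped plate with its near hole at (325,278) and a pin tip visible through it at (326,262). Predicted and measured pixels agree within about 1 mm, and the plate sits about 0.9 mm toward tool +x. Apply that and descend to just above the pins.

```bash
python3 -m jog '[[-2,0.5,0,0,0.002,0],[0,0,30,0,0,0],[0,0,30,0,0,0],[0,0,20,0,0,0],[0,0,17,0,0,0],[0,0,0,0,0,0],[0,0,0,0,0,0],[0,0,0,0,0,0]]';  python3 go.py 553.4 29.1 46 3.1416 0 1.507
python3 - <<'E'
from lib import *
o=bot.get_obs();c=cam("wrist",o);im=bot.capture("wrist")
cv2.imwrite("pics/w5.png",cv2.resize(im[150:350,170:390,::-1],None,fx=3,fy=3,interpolation=2))
M=rot(o["tcp_rot"]);f=lambda P:((proj(np.array(P,float)@M.T+o["tool_pos"],c)-[170,150])*3).round().tolist()
print("hole top/bot at x=20.9",f([[20.9,0,-20],[20.9,0,-14]]))
Rb=R.from_euler('z',1.507).as_matrix()
print("pin tips",((proj(np.array([[20,0,84],[-20,0,84]])@Rb.T+[553.4,30,4],c)-[170,150])*3).round().tolist())
E
```

```text
time: 24.7
tool_pos: [553.7, 29.2, 84.6]
tcp_rot: [3.14, -0.004, 1.505]
contact_force: [-0.5, 0.7, -1.0]
grip_width: 57.3
finger_force: 30.0
pos [553.7  29.2  84.6] q [-0.09  0.54  1.63  0.    0.97 -0.02]
axes x,y,z: [[0.066, 0.998, 0.004], [0.998, -0.066, 0.002], [0.002, 0.003, -1.0]]
delta tool [-0.2 -0.4 38.6]
rotvec [ 0.0018 -0.0036 -0.0021]
hole top/bot at x=20.9 [[324.0, 281.0], [324.0, 267.0]]
pin tips [[322.0, 246.0], [323.0, 429.0]]
```

View pics/w5.png

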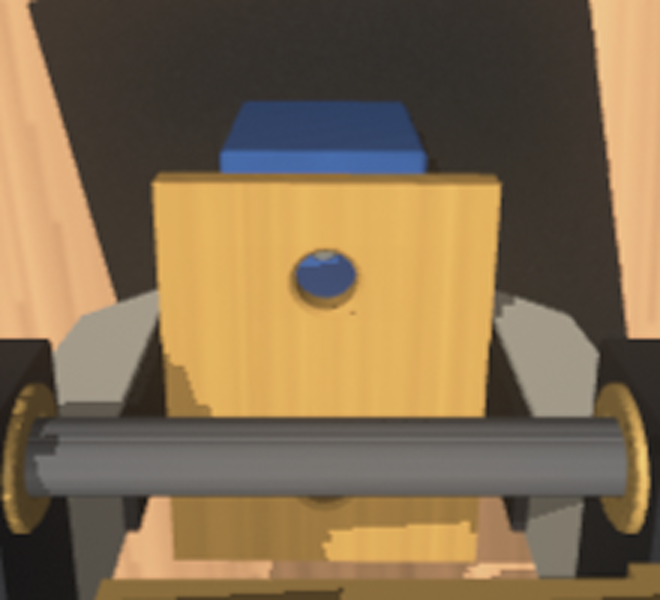

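The near pin's tip just shows at the hole's far edge, at (325,256) and on the centre column, as expected at this height. Continue down with force checks.

```bash
python3 -m jog '[[0,-0.2,5,0,-0.003,0],[0,0,5,0,0,0],[0,0,0,0,0,0],[0,0,0,0,0,0]]';  python3 -m jog '[[0,0,2,0,0,0],[0,0,2,0,0,0],[0,0,0,0,0,0]]'; python3 -m jog '[[0,0,2,0,0,0],[0,0,2,0,0,0],[0,0,0,0,0,0]]'
```

```text
time: 25.15
tool_pos: [552.4, 29.3, 73.1]
tcp_rot: [-3.14, -0.001, 1.505]
contact_force: [0.8, -0.3, -1.1]
grip_width: 57.4
finger_force: 30.0
time: 25.45
tool_pos: [552.4, 29.2, 69.0]
tcp_rot: [-3.14, -0.001, 1.505]
contact_force: [-0.8, 0.7, -1.4]
grip_width: 57.5
finger_force: 30.0
time: 25.75
tool_pos: [552.3, 29.3, 65.0]
tcp_rot: [-3.14, -0.001, 1.505]
contact_force: [-0.1, -0.9, -2.5]
grip_width: 57.2
finger_force: 30.0
```

Run:
```python
from lib import *
o=bot.get_obs();print(o["tool_pos"].round(1))
im=bot.capture("wrist")
cv2.imwrite("pics/w6.png",cv2.resize(im[150:350,170:390,::-1],None,fx=3,fy=3,interpolation=2))
```

```text
[552.3  29.3  65. ]
```

View pics/w6.png

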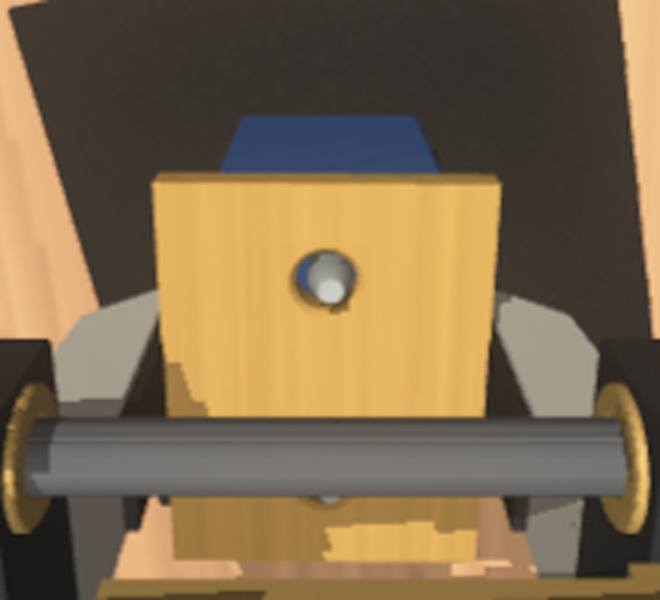

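The near pin is through the hole at (330,285), about 1 mm right of centre, and the other pin shows below the rod at (325,498). Shift +1 mm in tool y and keep lowering.

```bash
python3 -m jog '[[0,1,2,0,0,0],[0,0,2,0,0,0],[0,0,2,0,0,0],[0,0,0,0,0,0]]';  python3 -m jog '[[0,0,2,0,0,0],[0,0,2,0,0,0],[0,0,2,0,0,0],[0,0,0,0,0,0]]'; python3 -m jog '[[0,0,2,0,0,0],[0,0,2,0,0,0],[0,0,0,0,0,0]]'
```

```text
time: 26.2
tool_pos: [553.3, 29.2, 58.9]
tcp_rot: [-3.14, -0.001, 1.505]
contact_force: [-0.1, 0.8, -0.8]
grip_width: 57.3
finger_force: 30.0
time: 26.6
tool_pos: [553.3, 29.2, 52.9]
tcp_rot: [-3.14, -0.001, 1.505]
contact_force: [1.1, -0.8, -1.5]
grip_width: 57.4
finger_force: 30.0
time: 26.9
tool_pos: [553.3, 29.2, 49.0]
tcp_rot: [-3.14, -0.001, 1.505]
contact_force: [-0.0, 0.1, -3.1]
grip_width: 57.3
finger_force: 30.0
```

```bash
for i in 1; do python3 -m jog '[[0,0,1,0,0,0],[0,0,1,0,0,0],[0,0,0,0,0,0],[0,0,0,0,0,0]]'; python3 -m jog '[[0,0,0.7,0,0,0],[0,0,0,0,0,0],[0,0,0,0,0,0]]'; done
```

```text
time: 27.3
tool_pos: [553.5, 29.2, 47.3]
tcp_rot: [-3.141, -0.001, 1.505]
contact_force: [0.6, 0.5, -1.6]
grip_width: 57.5
finger_force: 30.0
time: 27.6
tool_pos: [553.5, 29.2, 46.6]
tcp_rot: [-3.141, -0.001, 1.505]
contact_force: [-0.3, -0.6, -1.0]
grip_width: 57.2
finger_force: 30.0
```

```bash
python3 -m jog '[[0,0,0.7,0,0,0],[0,0,0,0,0,0],[0,0,0,0,0,0]]'; python3 -m jog '[[0,0,0.6,0,0,0],[0,0,0,0,0,0],[0,0,0,0,0,0]]'
```

```text
time: 27.9
tool_pos: [553.6, 29.2, 46.0]
tcp_rot: [-3.141, -0.001, 1.505]
contact_force: [-0.2, -0.6, 0.1]
grip_width: 57.5
finger_force: 30.0
time: 28.2
tool_pos: [553.6, 29.2, 46.0]
tcp_rot: [-3.141, -0.001, 1.505]
contact_force: [-1.8, -0.4, 4.2]
grip_width: 57.2
finger_force: 30.0
```

Seated: contact force is rising at z=46, as computed. Release and lift away.

```bash
python3 -m jog '[[0,0,0,0,0,0],[0,0,0,0,0,0],[0,0,0,0,0,0],[0,0,0,0,0,0],[0,0,0,0,0,0],[0,0,0,0,0,0],[0,0,0,0,0,0]]' 100; python3 -m jog '[[0,0,-10,0,0,0],[0,0,-20,0,0,0],[0,0,-40,0,0,0],[0,0,-45,0,0,0],[0,0,-45,0,0,0],[0,0,0,0,0,0],[0,0,0,0,0,0],[0,0,0,0,0,0],[0,0,0,0,0,0]]'
python3 - <<'E'
from lib import *
im=bot.capture("wrist")[120:330,160:400,::-1];s=bot.capture("scene")[120:330,160:400,::-1]
cv2.imwrite("pics/end.png",cv2.resize(np.hstack([im,s]),None,fx=1.66,fy=1.66,interpolation=2))
E
```

```text
time: 28.9
tool_pos: [553.5, 29.2, 45.3]
tcp_rot: [-3.141, -0.001, 1.505]
contact_force: [-0.1, 0.5, -0.5]
grip_width: 91.5
finger_force: 0.0
time: 29.8
tool_pos: [552.8, 29.1, 203.8]
tcp_rot: [-3.138, -0.001, 1.505]
contact_force: [0.5, 0.2, -0.3]
grip_width: 92.2
finger_force: 0.0
```

View pics/end.png

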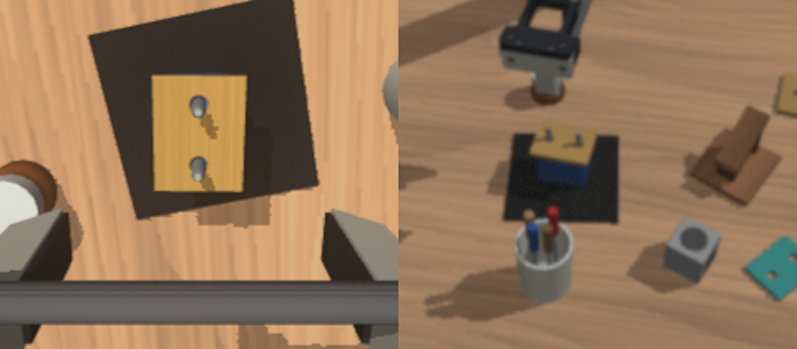

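The plate lies flat on the block with both pins through at (198,105) and (198,165). The block is upright on the mat and the bystanders in view are where they were, so I'll hand in.

```bash
python3 -c "
from plant import bot
print(bot.close_job())"
```

```text
the job is handed in; nothing more can be done
None
```

I handed the job in at about 30 s of robot time: the pin block stands upright on the mat and the brass plate lies flat on it with both pins through its holes. The final pictures show the file pot, dapping block and jar where they stood; the beaker was not in them, but no move came near it. The hand-in returned no verdict.

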